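# Tidy the tea tray

## Task

Tidy away the tea things. First nest the loose tea cup in the cup that stands on the round wooden tray and let go of it; then slide the loaded tray along the table top, without lifting it, until the whole tray lies within the round cork mat. Keep both cups upright, nested and on the tray, and leave everything else on the table where it is.

Things in the scene. Friction and masses are not known exactly. Their poses are not given: they have to be found in the camera images.
- tray: Round serving tray of pale wood, loose, 200 mm outside diameter, 24 mm high, upright rim 6 mm thick, floor 6 mm thick, about 0.4 kg. Origin: centre of its underside; z up.
- tray_cup: White handleless tea cup that stands on the tray near its middle. Conical: 60 mm high, outside diameter 48 mm at the foot and 70 mm at the rim, wall 5 mm, bottom 7 mm, about 0.14 kg. Origin: centre of its underside; z up to its mouth.
- loose_cup: The second white tea cup, same shape and size as the first, standing upright alone on the table between tray and mat. Origin: centre of its underside; z up to its mouth. Set into the other cup it slips down until its tapered wall rests on the other's: its underside is then about 30 mm above the other's underside, and its top 30 mm stick out.
- mat: Round cork mat lying on the table, fixed, 250 mm diameter, flat as paper (1 mm, no edge to catch on: things slide over it as over the table). Origin: its centre, on the table top.
- teapot: White teapot with a wooden bow handle, body 136 mm across, 141 mm high; bystander. Origin: centre of its underside.
- sugar_pot: White lidded sugar pot, 84 mm across, 84 mm high; bystander. Origin: centre of its underside.
- jug: Small white milk jug, 60 mm across, 65 mm high, with a handle; bystander. Origin: centre of its underside.
- remote: Grey remote control, 45 x 160 x 18 mm; bystander. Origin: centre of its underside.
- spoon: Steel teaspoon, 140 mm long, lying; bystander.
- candle: Candle in an amber glass, 72 mm across, 80 mm high; bystander. Origin: centre of its underside.
Not all that is in view belongs to the job. Leave any purple look-alike of the loose_cup alone.

How it is judged:
On the way, in this order (a step that is already met when the one before it is completed fails the run):
1. the loose cup is nested upright in the cup on the tray and let go (horizontal distance between loose_cup and tray_cup below 0.01 m and z of loose_cup in the frame of tray_cup between 0.015 and 0.038 m and angle between each of loose_cup, tray_cup's own z axis and vertical below 0.2 rad and horizontal distance between tray_cup and tray below 0.07 m and z of tray_cup in the frame of tray between 0 and 0.012 m and contact force between the fingers and loose_cup below 0.1 N), for 0.2 s.
2. the loaded tray lies on the table within the cork mat (horizontal distance between loose_cup and tray_cup below 0.01 m and z of loose_cup in the frame of tray_cup between 0.015 and 0.038 m and angle between each of loose_cup, tray_cup's own z axis and vertical below 0.2 rad and horizontal distance between tray_cup and tray below 0.07 m and z of tray_cup in the frame of tray between 0 and 0.012 m and horizontal distance between tray and mat below 0.025 m and height (world z) of tray below 0.006 m and angle between tray's own z axis and vertical below 0.05 rad), for 0.2 s.
At the end, for the whole second after the job is handed in: At rest: the tray flat on the table, wholly within the mat (centres within 25 mm); one cup upright on the tray floor (within 70 mm of its centre), the other nested in it (axes within 10 mm, underside 15 to 38 mm above the other's), both within 0.2 rad of upright (all of step 2 and linear speed of each of loose_cup, tray_cup, tray below 0.02 m/s); the robot touches nothing.
It fails at once if the tray is lifted off the table (origin above 15 mm) or tilted over 0.2 rad (height (world z) of tray above 0.015 m or angle between tray's own z axis and vertical above 0.2 rad).
It fails at once if a cup is tipped over (more than 0.8 rad from upright) (angle between any of loose_cup, tray_cup's own z axis and vertical above 0.8 rad).
It fails at once if a bystander is moved more than 30 mm (distance of any of teapot, sugar_pot, jug, remote, spoon, candle from where it was at the start of the episode above 0.03 m).
It also fails if it takes over 64 s, if anything falls off the work surface, if the arm or the gripper's body presses on something with over 40 N, if the wrist force passes 120 N, or if a joint passes its speed limit or range.

## Robot

A 6-joint arm with a two-finger parallel gripper is mounted at the origin on the work surface. World frame = base frame: x ahead of the robot, y to its left, z up, the work surface at z = 0. Lengths are in m, angles in rad, forces in N, time in s.
With the tool pointing down it reaches from about 0.25 to 0.775 m from the base axis. Payload 8.9 kg.
Tool frame: the origin (TCP) lies on the mounting face of the last link; the fingertips stand 173 mm ahead of it and the grasp point (between the pads) lies 155 mm ahead of it; z points along the fingers, y is the line along which they close (so a half turn about z gives the same grasp; the last joint's range is limited). The gripper opens to 85 mm and grips with 20 to 120 N. Pads are 22 mm wide; open, the fingers measure 114 mm over their backs; the gripper's body (76 mm by 85 mm) begins 54 mm behind the grasp point. The pads swing forward as they close: fully open they stand 13 mm farther back than shut.
Start: joints at [1.115, 0.291, -0.153, 1.127, 0, 1.431], TCP at [0.164, 0.499, 0.405] pointing down, gripper open.
Joint ranges: [-2.52, 2.52], [-0.91, 1.74], [-1.3, 1.37], [-1.96, 2.02], [-1.52, 1.47], [-3.14, 3.14]. Speed limits (rad/s): [2.22, 2.22, 2.79, 3.14, 3.14, 3.14].

## Interface

Orientations are given as a unit quaternion [x, y, z, w].
In Python, from cell import env gives the robot as it stands.
- The arm moves only by the tool play_rows, never from a script. Its argument "steps" is a list that holds one entry, the list of rows, each a list of 6 numbers: the shift along the tool's x, y, z in units of 30 mm (1.0 is 30 mm), then the turn, a rotation vector about the tool's x, y, z in units of 6 degrees (1.0 is 6 degrees). A call has 1 to 20 rows; each row shifts and turns the commanded pose from where the row before left it, along the tool's axes as they then stand; what a row does not reach is not made up. A row lasts 1/8 s, in which the tool goes at most 62.5 mm and 10.7 degrees, less where a joint would pass 70% of its speed; a pose out of reach is approached as far as the arm can. A call with a number of a shift or a turn outside -1 to 1 is refused whole. A call with a gripper value outside its range is refused whole. "jaw" is the closure, from -1 (fully open) to 1 (shut), set as the call begins (left out, the last holds). The fingers move at their own pace and stop on an object; "squeeze" is the grip in N (left out, the last holds). Time passes only in rows, so rows that do not move let the fingers close. It gives the time, the measured TCP pose, the force, the opening and the grip force at its end, in the units of the state.
- env.get_obs(): the state, without advancing time (a new reading comes with each control period).
- env.capture(name): name is "side" or "top"; returns (picture, depth): 480x640x3 uint8, red, green, blue; 480x640 float32, m along the optical axis (not along the pixel's ray), 0 where there is no reading.
- env.camera_params(name): a dict with "fovy" (degrees; the focal length in pixels is half the picture's height over the tangent of half this angle, whatever the lens; pixels are square), "cx", "cy" (the principal point, pixels), "k1" (the pictures are not rectified: a ray, as slopes to the right and down, at radius r is drawn at 1 + k1 r^2 times it, then the intrinsics apply), "view" (4x4, takes a point from world to camera coordinates). Camera axes: x right, y down, z forward; pixel columns grow to the right and rows downward; lengths in m; the calibration is good to about 2 mm. A picture is of the moment at which its call begins. camera_params takes no time and is no camera call.
- env.sign_off(): hands the job in; it is judged then, once.
The state is a dict: "time": time; "joint_pos": joint angles; "qd": joint speeds; "tau": joint torques, N m; "eef_pos": TCP position; "orientation": TCP orientation; "ft_force": force on the tool from outside, world axes, zero at the start; "torque": the same for the moment, N m; "finger_gap": opening from 0.0 (shut) to 1.0 (fully open); "finger_force": force on a finger pad.
Only numpy, scipy, OpenCV 4.12 (cv2) and the standard library are available. Lean on these libraries where they do the work, as an engineer would, in place of code of your own. Each camera call takes 0.05 s, during which the arm holds its last target. There are 200 camera calls.

## Working session

There is one attempt and no reset: what is moved stays moved. The work goes in short steps, Python scripts to look and compute and a tool call to move; the robot and the scene stay as the last step left them, time stands still between calls to the robot, and variables do not carry over. Pictures are saved under pics/ and viewed, at most 10 in all, crops included, and the job is handed in when it is done.

Besides the shell and the picture viewer there is one more tool, called in YAML: its name, and indented under it one key for each argument. play_rows: Moves the arm, as the interface text tells. Shifts and turns lie within -1 to 1; 1 stands for 30 mm of shift or 6 degrees of turn. Its arguments: {"type":"object","properties":{"steps":{"type":"array","items":{"type":"array","items":{"type":"array","items":{"type":"number","minimum":-1,"maximum":1}}}},"jaw":{"type":"number"},"squeeze":{"type":"number"}},"required":["steps"]}

```bash
mkdir -p pics; ls
cat > h.py <<'E'
import numpy as np, cv2
from cell import env
def K(n):
    p=env.camera_params(n); f=240/np.tan(np.radians(p["fovy"])/2)
    return p,f
def cloud(n,d):
    p,f=K(n); v,u=np.mgrid[0:480,0:640].astype(float)
    x=(u-p["cx"])/f; y=(v-p["cy"])/f; rd=np.hypot(x,y); r=rd.copy()
    for _ in range(20): r=rd/(1+p["k1"]*r*r)
    s=np.where(rd>0,r/np.maximum(rd,1e-9),1)
    P=np.stack([x*s*d,y*s*d,d],-1)
    V=np.array(p["view"]); return (P-V[:3,3])@V[:3,:3]
def ray(n,u,v):
    P=cloud(n,np.ones((480,640))); V=np.array(env.camera_params(n)["view"])
    c=-V[:3,:3].T@V[:3,3]; d=cv2.remap(P.astype(np.float32),np.float32([[u]]),np.float32([[v]]),1)[0,0]-c
    return c,d
def atz(n,u,v,z):
    c,d=ray(n,u,v); return (c+d*(z-c[2])/d[2]).round(4)
E
python3 - <<'E'
from h import *
for n in("top","side"):
    i,d=env.capture(n); cv2.imwrite(f"pics/{n}0.png",i[...,::-1]); np.save(n+"0.npy",d)
    print(n,{k:np.round(v,3).tolist() for k,v in env.camera_params(n).items()})
print(env.get_obs())
E
```

```text
pics
top {'fovy': 45.427, 'cx': 319.825, 'cy': 228.719, 'k1': 0.061, 'view': [[-0.013, -1.0, -0.019, -0.015], [-0.996, 0.015, -0.083, 0.55], [0.084, 0.017, -0.996, 1.149], [0.0, 0.0, 0.0, 1.0]]}
side {'fovy': 44.095, 'cx': 307.521, 'cy': 240.333, 'k1': 0.022, 'view': [[0.932, -0.362, -0.003, -0.529], [-0.224, -0.57, -0.79, 0.124], [0.284, 0.737, -0.613, 1.113], [0.0, 0.0, 0.0, 1.0]]}
{'time': 0.1, 'joint_pos': array([ 1.11471590e+00,  2.91256244e-01, -1.54020538e-01,  1.12668571e+00,
        8.59648223e-06,  1.43150035e+00]), 'qd': array([ 0.0014167 , -0.00117176,  0.00085689,  0.00218062, -0.00032146,
        0.00107894]), 'tau': array([ 1.58840165e-03, -5.37978494e+01,  3.31918108e+01,  9.32392781e-03,
       -1.50884953e-04,  2.13794090e-05]), 'eef_pos': array([0.16346051, 0.49872289, 0.40418414]), 'orientation': array([ 1.57730740e-01,  9.87481987e-01, -5.56176980e-04, -1.75133889e-04]), 'ft_force': array([0.70492126, 0.31079783, 0.00675918]), 'torque': array([-0.00269559, -0.02810837,  0.01321488]), 'finger_force': 0.0, 'finger_gap': 0.999375515394049}
```

View pics/top0.png

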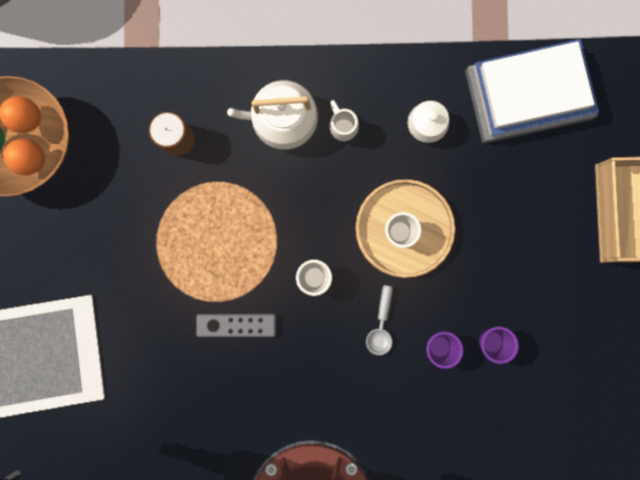

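View pics/side0.png

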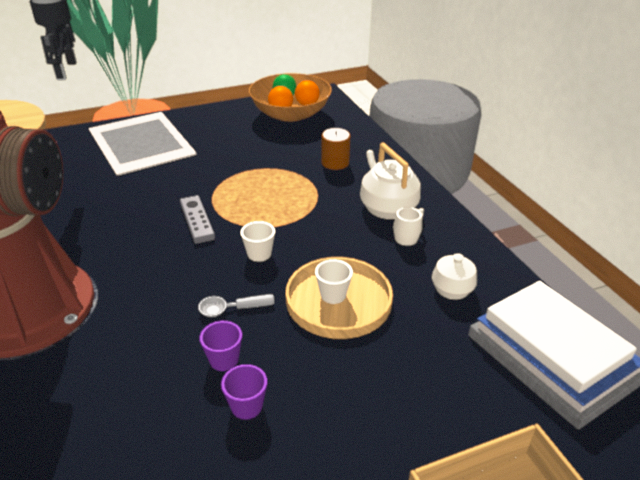

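The top view shows the loose cup at (314,278), the tray at (405,229) with its cup at (403,230), and the mat at (217,241). The side view shows the loose cup's rim at (258,230) and the tray cup's rim at (333,270). The remote, spoon and jug are close by. Next I'll measure positions from both views.

```bash
cat >> h.py <<'E'
def rim(n,P,c,z0,z1,R):
    m=(np.hypot(P[...,0]-c[0],P[...,1]-c[1])<R)&(P[...,2]>z0)&(P[...,2]<z1)
    q=P[m]; (x,y),r=cv2.minEnclosingCircle(q[:,:2].astype(np.float32)); return np.round([x,y,r,np.median(q[:,2]),q[:,2].max(),len(q)],4)
E
python3 - <<'E'
from h import *
C={n:cloud(n,np.load(n+"0.npy")) for n in("top","side")}
for nm,u,v,z in(("loose",314,277,.06),("tcup",403,229,.066),("tray",405.5,228.5,.024),("mat",217,241,.001)): print(nm,"top px",atz("top",u,v,z))
print("side loose",atz("side",258,230,.06),"tcup",atz("side",333.5,270,.066),"tray",atz("side",339,294,.024), "mat",atz("side",265,196,0.001))
L=atz("top",314,277,.06);T=atz("top",403,229,.066);R=atz("top",405.5,228.5,.024)
for n in C:
    print(n,"loose",rim(n,C[n],L,.054,.07,.05),"tcup",rim(n,C[n],T,.06,.08,.05),"tray",rim(n,C[n],R,.020,.028,.125))
    m=(C[n][...,2]>.01)&(C[n][...,2]<.3)
# bystanders top px
for nm,u,v,z in(("jug",344,124,.06),("pot",283,113,.1),("sugar",429,121,.08),("candle",168,131,.08),("rem c",236,325,.018),("rem tl",196,315,.018),("rem tr",275,315,.018),("spoon top",386,287,0),("spoon bowl",379,342,0),("spout",230,113,.08)): print(nm,atz("top",u,v,z)[:2])
E
```

```text
loose top px [ 0.4513 -0.011   0.06  ]
tcup top px [ 0.5428 -0.1869  0.066 ]
tray top px [ 0.5472 -0.1973  0.024 ]
mat top px [0.5288 0.1916 0.001 ]
side loose [ 0.4573 -0.008   0.06  ] tcup [ 0.5478 -0.1844  0.066 ] tray [ 0.5506 -0.2064  0.024 ] mat [0.5339 0.1913 0.001 ]
top loose [ 4.517e-01 -9.100e-03  3.450e-02  5.960e-02  6.540e-02  2.970e+02] tcup [ 5.428e-01 -1.864e-01  3.550e-02  6.550e-02  7.230e-02  3.220e+02] tray [ 5.370e-01 -1.915e-01  1.131e-01  2.350e-02  2.780e-02  8.930e+02]
side loose [ 4.537e-01 -1.190e-02  3.730e-02  5.890e-02  6.460e-02  2.800e+02] tcup [ 5.459e-01 -1.889e-01  3.710e-02  6.520e-02  6.980e-02  3.410e+02] tray [ 5.383e-01 -1.945e-01  1.149e-01  2.370e-02  2.800e-02  1.056e+03]
jug [ 0.7561 -0.075 ]
pot [0.7691 0.044 ]
sugar [ 0.7532 -0.2408]
candle [0.7422 0.2724]
rem c [0.3569 0.1492]
rem tl [0.3781 0.2302]
rem tr [0.3757 0.0701]
spoon top [ 0.4289 -0.1573]
spoon bowl [ 0.3177 -0.1403]
spout [0.7766 0.1503]
```

play_rows:
  steps:
    - [[0,0,0,0,0,-0.758],[0,0,0,0,0,-0.758],[0,0,0,0,0,-0.758],[0,0,0,0,0,-0.758]]
  jaw: -1
  squeeze: 30

```text
time: 0.6
eef_pos: [0.1635, 0.4988, 0.4043]
orientation: [-0.002, 1.0, -0.0, -0.0]
ft_force: [0.6, 0.3, 0.2]
finger_gap: 0.998
finger_force: 0.0
```

play_rows:
  steps:
    - [[-0.535,-0.94,0.19,0,0,0],[-0.535,-0.94,0.19,0,0,0],[-0.535,-0.94,0.19,0,0,0],[-0.535,-0.94,0.19,0,0,0],[-0.535,-0.94,0.19,0,0,0],[-0.535,-0.94,0.19,0,0,0],[-0.535,-0.94,0.19,0,0,0],[-0.535,-0.94,0.19,0,0,0],[-0.535,-0.94,0.19,0,0,0],[-0.535,-0.94,0.19,0,0,0],[-0.535,-0.94,0.19,0,0,0],[-0.535,-0.94,0.19,0,0,0],[-0.535,-0.94,0.19,0,0,0],[-0.535,-0.94,0.19,0,0,0],[-0.535,-0.94,0.19,0,0,0],[-0.535,-0.94,0.19,0,0,0],[-0.535,-0.94,0.19,0,0,0],[-0.535,-0.94,0.19,0,0,0],[0,0,0,0,0,0],[0,0,0,0,0,0]]

```text
time: 3.1
eef_pos: [0.4523, -0.0082, 0.3019]
orientation: [-0.0, 1.0, 0.0, -0.001]
ft_force: [-1.1, 0.1, -0.7]
finger_gap: 1.0
finger_force: 0.0
```

Run:
```python
from h import *
i,d=env.capture("side"); P=cloud("side",d)
m=(np.abs(P[...,0]-.4525)<.03)&(np.abs(P[...,1]+.01)<.08)&(P[...,2]>.09)&(P[...,2]<.17)
q=P[m]; print(len(q),np.percentile(q[:,2],[0,1,3,5,10]))
for s in(-1,1):
    k=q[(q[:,1]+.01)*s>0]; k=k[k[:,2]<.16]; print(s,k.min(0),k.max(0))
print([rim(n,cloud(n,np.load(n+"0.npy")),(.4525,-.01),.056,.064,.045) for n in("top","side")])
cv2.imwrite("pics/s1.png",cv2.resize(i[100:300,180:380,::-1],None,fx=3,fy=3))
```

```text
226 [0.14149544 0.14182176 0.14277584 0.14377522 0.14529527]
-1 [ 0.44134525 -0.0677018   0.14180983] [ 0.4642947  -0.05268548  0.15998166]
1 [0.44193898 0.02951662 0.14149544] [0.46054343 0.03984172 0.15983385]
[array([ 4.517e-01, -9.100e-03,  3.450e-02,  5.980e-02,  6.400e-02,
        2.690e+02]), array([ 4.537e-01, -1.190e-02,  3.730e-02,  5.970e-02,  6.360e-02,
        2.290e+02])]
```

View pics/s1.png

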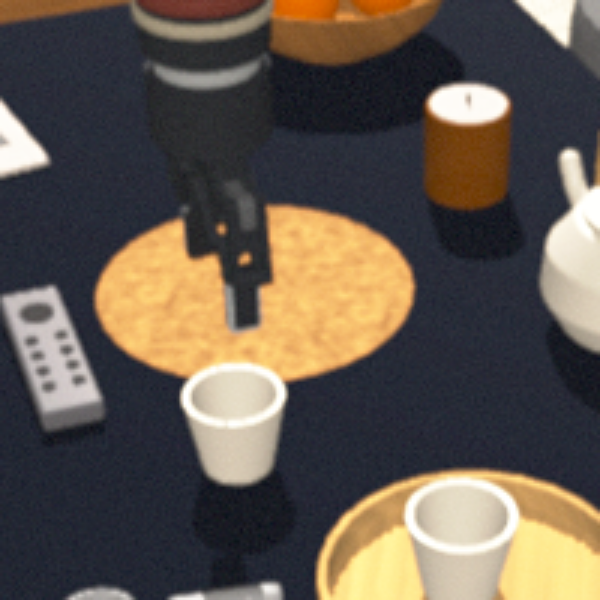

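The open fingertips are 160 mm ahead of the TCP and straddle the cup at side-crop (235,395). I'll go down to TCP z ≈ 0.200 and close.

play_rows:
  steps:
    - [[0,-0.07,0.425,0,0,0],[0,0,0.425,0,0,0],[0,0,0.425,0,0,0],[0,0,0.425,0,0,0],[0,0,0.425,0,0,0],[0,0,0.425,0,0,0],[0,0,0.425,0,0,0],[0,0,0.425,0,0,0],[0,0,0,0,0,0],[0,0,0,0,0,0]]

```text
time: 4.4
eef_pos: [0.4529, -0.0107, 0.2002]
orientation: [-0.0, 1.0, -0.0, 0.0]
ft_force: [-0.2, 0.3, 0.1]
finger_gap: 0.998
finger_force: 0.0
```

play_rows:
  steps:
    - [[0,0,0,0,0,0],[0,0,0,0,0,0],[0,0,0,0,0,0],[0,0,0,0,0,0],[0,0,0,0,0,0],[0,0,0,0,0,0]]
  jaw: 1
  squeeze: 30

```text
time: 5.15
eef_pos: [0.4531, -0.0106, 0.2012]
orientation: [-0.0, 1.0, -0.0, 0.001]
ft_force: [-2.3, 0.7, 11.7]
finger_gap: 0.795
finger_force: 30.2
```

play_rows:
  steps:
    - [[0,0,-0.2,0,0,0],[0,0,-0.4,0,0,0],[0,0,-0.4,0,0,0],[0,0,-0.5,0,0,0],[0,0,-0.5,0,0,0],[0,0,-0.5,0,0,0],[0,0,-0.5,0,0,0],[0,0,-0.5,0,0,0],[0,0,-0.5,0,0,0],[0,0,0,0,0,0],[0,0,0,0,0,0]]

```text
time: 6.52
eef_pos: [0.4526, -0.0106, 0.32]
orientation: [-0.0, 1.0, 0.0, -0.0]
ft_force: [0.6, -0.0, -1.3]
finger_gap: 0.792
finger_force: 34.1
```

Run:
```python
from h import *
for n in("side","top"):
    i,d=env.capture(n); np.save(n+"1.npy",d); cv2.imwrite(f"pics/{n}1.png",i[...,::-1])
i=cv2.imread("pics/side1.png"); cv2.imwrite("pics/s2.png",cv2.resize(i[130:330,180:380],None,fx=3,fy=3))
o=env.get_obs(); print(o["eef_pos"],o["finger_gap"],o["finger_force"])
P=cloud("side",np.load("side1.npy"))
c=o["eef_pos"]
m=(np.abs(P[...,0]-c[0])<.04)&(np.abs(P[...,1]-c[1])<.045)&(P[...,2]>.06)&(P[...,2]<.17)&(i.min(2)>110)
q=P[m]; print(len(q),q.min(0),q.max(0))
```

```text
[ 0.45253215 -0.01057686  0.31963187] 0.7926104458645618 34.126459658145905
572 [ 0.42224754 -0.05412997  0.11837313] [0.48293396 0.01984834 0.16998508]
```

View pics/s2.png

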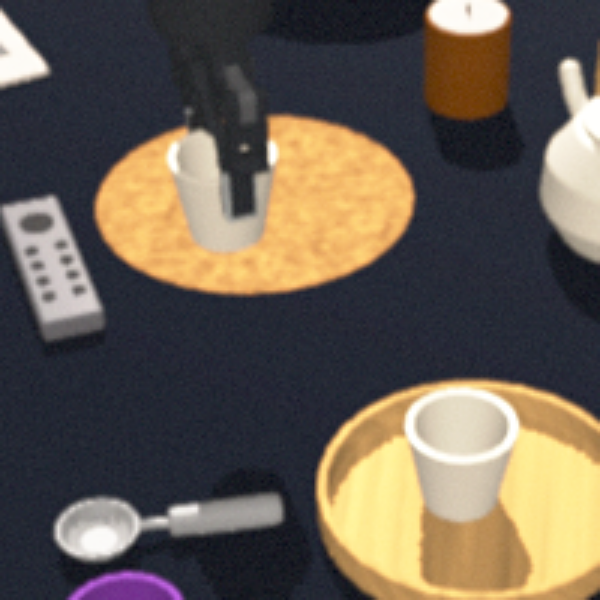

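The cup is held upright (side crop (225,190)), with the tips about 22 mm below its rim. Next I'll fit the centres of the held foot and of the tray cup with known radii.

```bash
cat >> h.py <<'E'
from scipy.optimize import least_squares
def cone(P,mask,z0,c0,tilt=False):
    """fit outside of cup cone; returns foot centre, tilt (dx/dz,dy/dz)"""
    q=P[mask]
    def f(p):
        h=q[:,2]-z0-p[4]; return np.hypot(q[:,0]-p[0]-p[2]*h,q[:,1]-p[1]-p[3]*h)-(.024+.011*h/.06)
    def g(p): return f(np.r_[p,[0]*(5-len(p))])
    r=least_squares(g,[*c0,0,0] if tilt else list(c0),loss="soft_l1",f_scale=.002); return r.x.round(4),np.std(r.fun).round(4),len(q)
E
python3 - <<'E'
from h import *
i=cv2.imread("pics/side1.png"); P=cloud("side",np.load("side1.npy")); V=np.array(env.camera_params("side")["view"])
w=(i.min(2)>90)&(np.ptp(i.astype(int),axis=2)<40)
cam=-V[:3,:3].T@V[:3,3]
def go(c,z0,lo,hi,nm):
    d=(cam-np.r_[c,0])[:2]; d/=np.linalg.norm(d)
    m=w&(np.hypot(P[...,0]-c[0],P[...,1]-c[1])<.045)&(P[...,2]>lo)&(P[...,2]<hi)&(((P[...,:2]-c)@d)>0.008)
    print(nm,cone(P,m,z0,c,True),cone(P,m,z0,c))
go(np.array([.4525,-.0105]),.1185,.123,.165,"held")
go(np.array([.544,-.187]),.006,.012,.06,"tcup")
P0=cloud("side",np.load("side0.npy")); P=P0; i=cv2.imread("pics/side0.png");w=(i.min(2)>90)&(np.ptp(i.astype(int),axis=2)<40)
go(np.array([.4525,-.0105]),0,.006,.054,"loose0"); go(np.array([.544,-.187]),.006,.012,.06,"tcup0")
# rims LS, top
for nm in("top0","side0","top1"):
    P=cloud(nm[:-1],np.load(nm+".npy"))
    for c,z in(((.544,-.187),.066),((.4525,-.0105),.06)):
        m=(np.hypot(P[...,0]-c[0],P[...,1]-c[1])<.042)&(np.abs(P[...,2]-z)<.004); q=P[m]
        if len(q)<30: continue
        r=least_squares(lambda p:np.hypot(q[:,0]-p[0],q[:,1]-p[1])-.0325,c,loss="soft_l1",f_scale=.002); print(nm,r.x.round(4),len(q))
    c=(.547,-.197); rr=np.hypot(P[...,0]-c[0],P[...,1]-c[1]); q=P[(abs(rr-.097)<.012)&(abs(P[...,2]-.024)<.003)]
    r=least_squares(lambda p:np.hypot(q[:,0]-p[0],q[:,1]-p[1])-.097,c,loss="soft_l1",f_scale=.002); print(nm,"tray",r.x.round(4),len(q))
E
```

```text
held (array([ 0.4539, -0.0097,  0.0334, -0.0787]), np.float64(0.0027), 331) (array([ 0.4546, -0.0114]), np.float64(0.0029), 331)
tcup (array([ 5.466e-01, -1.875e-01,  3.000e-04,  3.600e-03]), np.float64(0.001), 402) (array([ 0.5466, -0.1873]), np.float64(0.001), 402)
loose0 (array([ 0.4554, -0.0107, -0.0029, -0.0026]), np.float64(0.0013), 408) (array([ 0.4553, -0.0107]), np.float64(0.0013), 408)
tcup0 (array([ 0.5465, -0.1875,  0.0057,  0.0058]), np.float64(0.0011), 405) (array([ 0.5466, -0.1873]), np.float64(0.0011), 405)
top0 [ 0.5424 -0.1857] 287
top0 [ 0.4516 -0.0093] 269
top0 tray [ 0.5494 -0.196 ] 727
side0 [ 0.5455 -0.1894] 286
side0 [ 0.4547 -0.0134] 229
side0 tray [ 0.5527 -0.1989] 847
top1 [ 0.5423 -0.1856] 274
top1 tray [ 0.5494 -0.196 ] 736
```

play_rows:
  steps:
    - [[-0.38,-0.732,0,0,0,0],[-0.38,-0.732,0,0,0,0],[-0.38,-0.732,0,0,0,0],[-0.38,-0.732,0,0,0,0],[-0.38,-0.732,0,0,0,0],[-0.38,-0.732,0,0,0,0],[-0.38,-0.732,0,0,0,0],[-0.38,-0.732,0,0,0,0],[0,0,0,0,0,0],[0,0,0.3,0,0,0],[0,0,0.4,0,0,0],[0,0,0.4,0,0,0],[0,0,0.4,0,0,0],[0,0,0,0,0,0],[0,0,0,0,0,0]]

```text
time: 8.5
eef_pos: [0.5442, -0.1862, 0.2753]
orientation: [-0.0, 1.0, -0.0, 0.0]
ft_force: [0.1, -0.7, 0.0]
finger_gap: 0.792
finger_force: 34.3
```

Run:
```python
from h import *
a,_=env.capture("side"); b,_=env.capture("top")
o=env.get_obs(); print(o["eef_pos"],o["ft_force"])
f=lambda i,r,c:cv2.resize(i[r:r+100,c:c+100,::-1],None,fx=4,fy=4)
cv2.imwrite("pics/n1.png",np.hstack([f(a,200,283),f(b,180,353)]))
```

```text
[ 0.54435555 -0.18632067  0.27559991] [ 0.14508642  0.34463692 -1.74654709]
```

View pics/n1.png

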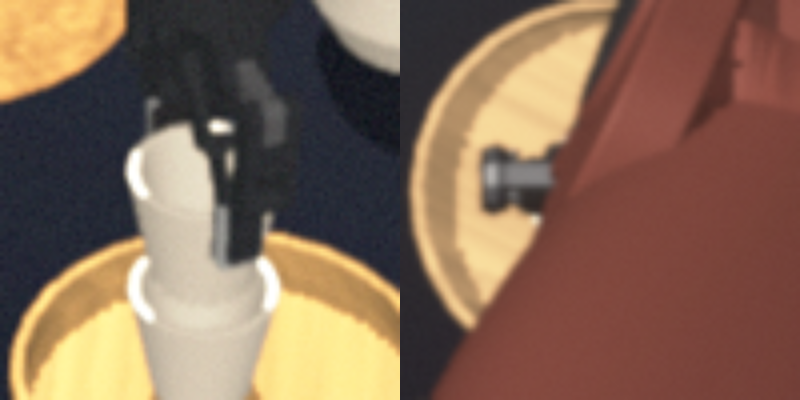

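The foot of the held cup hangs centred over the mouth of the tray cup (crop (203,290)). I'll lower it slowly.

play_rows:
  steps:
    - [[0,0,0.15,0,0,0],[0,0,0.15,0,0,0],[0,0,0.15,0,0,0],[0,0,0.15,0,0,0],[0,0,0.15,0,0,0],[0,0,0.15,0,0,0],[0,0,0,0,0,0]]

```text
time: 9.48
eef_pos: [0.544, -0.1862, 0.2477]
orientation: [-0.0, 1.0, 0.0, -0.0]
ft_force: [-0.0, 0.4, -1.7]
finger_gap: 0.796
finger_force: 34.3
```

play_rows:
  steps:
    - [[0,0,0.1,0,0,0],[0,0,0.1,0,0,0],[0,0,0.1,0,0,0],[0,0,0,0,0,0]]

```text
time: 9.98
eef_pos: [0.5441, -0.1863, 0.2389]
orientation: [-0.0, 1.0, -0.0, -0.0]
ft_force: [1.0, -0.2, -1.8]
finger_gap: 0.8
finger_force: 34.3
```

play_rows:
  steps:
    - [[0,0,0,0,0,0],[0,0,0,0,0,0],[0,0,0,0,0,0],[0,0,0,0,0,0],[0,0,-0.2,0,0,0],[0,0,-0.4,0,0,0],[0,0,-0.7,0,0,0],[0,0,-0.8,0,0,0],[0,0,-0.8,0,0,0],[0,0,0,0,0,0]]
  jaw: -1

```text
time: 11.22
eef_pos: [0.5449, -0.1866, 0.3287]
orientation: [-0.0, 1.0, -0.001, 0.002]
ft_force: [0.4, 0.2, 0.1]
finger_gap: 0.998
finger_force: 0.0
```

Run:
```python
from h import *
a,d=env.capture("side"); P=cloud("side",d)
o=env.get_obs(); print(o["eef_pos"],o["ft_force"])
cv2.imwrite("pics/n2.png",cv2.resize(a[180:360,253:433,::-1],None,fx=3,fy=3))
c=(.5455,-.188); q=P[(np.hypot(P[...,0]-c[0],P[...,1]-c[1])<.042)&(abs(P[...,2]-.097)<.005)]
r=least_squares(lambda p:np.hypot(q[:,0]-p[0],q[:,1]-p[1])-.0325,c,loss="soft_l1",f_scale=.002); print("upper rim",r.x.round(4),np.median(q[:,2]),len(q))
c=(.55,-.198); rr=np.hypot(P[...,0]-c[0],P[...,1]-c[1]); q=P[(abs(rr-.097)<.012)&(abs(P[...,2]-.024)<.003)]
r=least_squares(lambda p:np.hypot(q[:,0]-p[0],q[:,1]-p[1])-.097,c,loss="soft_l1",f_scale=.002); print("tray",r.x.round(4),len(q))
```

```text
[ 0.54441899 -0.18636719  0.32727549] [-0.15788024 -0.02860395  0.34977409]
upper rim [ 0.5454 -0.1889] 0.0942445111852446 245
tray [ 0.5529 -0.1988] 753
```

View pics/n2.png

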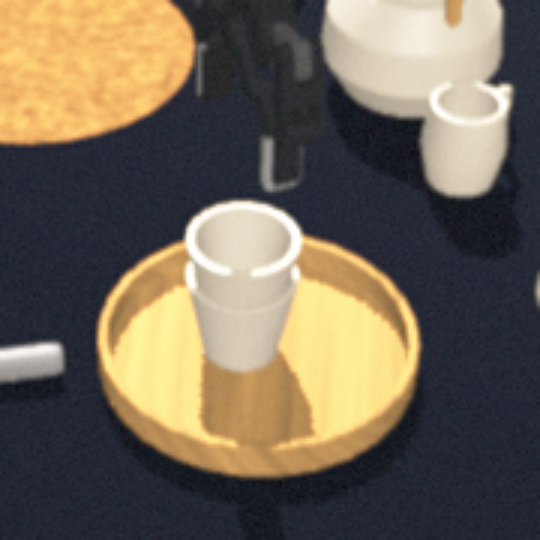

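The cup is nested upright on the tray (side crop (243,250)), with its rim at z ≈ 0.095. Next I'll grip the tray rim on its −y side, at (0.551, −0.2945).

play_rows:
  steps:
    - [[-0.21,-0.72,0,0,0,0],[0,-0.72,0,0,0,0],[0,-0.72,0,0,0,0],[0,-0.72,0,0,0,0],[0,-0.72,0,0,0,0],[0,0,0,0,0,0],[0,0,0.5,0,0,0],[0,0,0.6,0,0,0],[0,0,0.6,0,0,0],[0,0,0.6,0,0,0],[0,0,0.5,0,0,0],[0,0,0.5,0,0,0],[0,0,0.5,0,0,0],[0,0,0,0,0,0],[0,0,0,0,0,0]]
  jaw: 0

```text
time: 13.15
eef_pos: [0.5507, -0.2944, 0.2124]
orientation: [-0.0, 1.0, -0.0, 0.0]
ft_force: [-0.4, 0.5, 0.0]
finger_gap: 0.496
finger_force: 0.0
```

Run:
```python
from h import *
a,d=env.capture("side")
o=env.get_obs(); print(o["eef_pos"],o["ft_force"],o["finger_gap"])
cv2.imwrite("pics/n3.png",cv2.resize(a[200:380,263:443,::-1],None,fx=3,fy=3))
```

```text
[ 0.55078792 -0.29443368  0.21270752] [-0.89980773  0.77549208  0.59031586] 0.4983735673520521
```

View pics/n3.png

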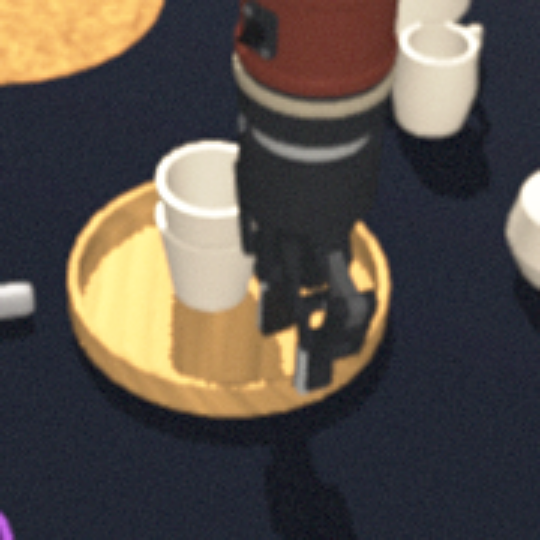

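The fingers hover over the rim at crop (320,385), clear of the cups. I'll go down another 28 mm, then close.

play_rows:
  steps:
    - [[0,0,0.3,0,0,0],[0,0,0.3,0,0,0],[0,0,0.2,0,0,0],[0,0,0.15,0,0,0],[0,0,0,0,0,0],[0,0,0,0,0,0]]

```text
time: 13.95
eef_pos: [0.5506, -0.2943, 0.1838]
orientation: [-0.0, 1.0, -0.0, 0.0]
ft_force: [0.5, 0.0, 0.3]
finger_gap: 0.504
finger_force: 0.0
```

play_rows:
  steps:
    - [[0,0,0,0,0,0],[0,0,0,0,0,0],[0,0,0,0,0,0],[0,0,0,0,0,0],[0,0,0,0,0,0],[0,0,0,0,0,0],[0,0,0,0,0,0],[0,0,0,0,0,0]]
  jaw: 1
  squeeze: 40

```text
time: 14.95
eef_pos: [0.5504, -0.2941, 0.1839]
orientation: [-0.001, 1.0, 0.0, -0.0]
ft_force: [-2.9, 2.2, 6.3]
finger_gap: 0.057
finger_force: 39.4
```

play_rows:
  steps:
    - [[0,0.1,0,0,0,0],[0,0.2,0,0,0,0],[0,0.3,0,0,0,0],[0,0.4,0,0,0,0],[0,0.4,0,0,0,0],[0,0.4,0,0,0,0],[0,0.4,0,0,0,0],[0,0.4,0,0,0,0],[0,0.4,0,0,0,0],[0,0.4,0,0,0,0],[0,0.4,0,0,0,0],[0,0.4,0,0,0,0],[0,0.4,0,0,0,0],[0,0.3,0,0,0,0],[0,0.2,0,0,0,0],[0,0.1,0,0,0,0],[0,0,0,0,0,0]]

```text
time: 17.08
eef_pos: [0.5504, -0.1377, 0.1838]
orientation: [-0.001, 1.0, 0.0, 0.0]
ft_force: [0.1, -3.2, 6.8]
finger_gap: 0.057
finger_force: 39.9
```

Run:
```python
from h import *
a,d=env.capture("side"); b,e=env.capture("top"); P=cloud("side",d); Q=cloud("top",e)
o=env.get_obs(); print(o["eef_pos"],o["ft_force"],o["finger_gap"])
cv2.imwrite("pics/n4.png",np.hstack([a[120:360,160:480,::-1],b[120:360,130:450,::-1]]))
```

```text
[ 0.55044237 -0.13771802  0.18385018] [-0.17675205 -3.61725144  7.0958449 ] 0.05546218430522641
```

View pics/n4.png

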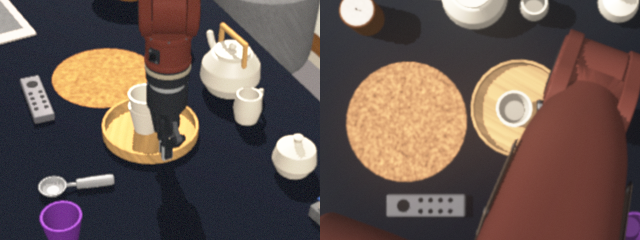

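The tray is sliding flat and the cups are still nested (side pane (145,115)). The remaining move is about +0.233 m in y and −0.020 m in x.

play_rows:
  steps:
    - [[0,0.1,0,0,0,0],[0,0.2,0,0,0,0],[0,0.3,0,0,0,0],[0.041,0.41,0,0,0,0],[0.041,0.41,0,0,0,0],[0.041,0.41,0,0,0,0],[0.041,0.41,0,0,0,0],[0.041,0.41,0,0,0,0],[0.041,0.41,0,0,0,0],[0.041,0.41,0,0,0,0],[0.041,0.41,0,0,0,0],[0.041,0.41,0,0,0,0],[0.041,0.41,0,0,0,0],[0.041,0.41,0,0,0,0],[0.041,0.41,0,0,0,0],[0.041,0.41,0,0,0,0],[0.041,0.41,0,0,0,0],[0.041,0.41,0,0,0,0],[0.041,0.41,0,0,0,0],[0,0.3,0,0,0,0]]

```text
time: 19.68
eef_pos: [0.5302, 0.0858, 0.1838]
orientation: [-0.0, 1.0, -0.001, -0.0]
ft_force: [-0.7, -7.1, 6.7]
finger_gap: 0.058
finger_force: 40.1
```

play_rows:
  steps:
    - [[0,0.2,0,0,0,0],[0,0.1,0,0,0,0],[0,0,0,0,0,0],[0,0,0,0,0,0]]

```text
time: 20.18
eef_pos: [0.5302, 0.0947, 0.1838]
orientation: [-0.0, 1.0, -0.0, -0.0]
ft_force: [0.6, -4.1, 7.5]
finger_gap: 0.059
finger_force: 40.1
```

```bash
cat > t.py <<'E'
from h import *
a,d=env.capture("side"); b,e=env.capture("top")
print(env.get_obs()["eef_pos"])
cv2.imwrite("pics/n5.png",np.hstack([a[120:360,100:420,::-1],b[120:360,80:400,::-1]]))
c0=(.531,.192)
for n,D in(("side",d),("top",e)):
    P=cloud(n,D); c=np.array(c0)
    for _ in range(5):
        rr=np.hypot(P[...,0]-c[0],P[...,1]-c[1]); q=P[(abs(rr-.097)<.02)&(abs(P[...,2]-.024)<.003)]
        c=least_squares(lambda p:np.hypot(q[:,0]-p[0],q[:,1]-p[1])-.097,c,loss="soft_l1",f_scale=.002).x
    print(n,"tray",c.round(4),len(q))
print("mat top (.5288,.1916) side (.5339,.1913)")
E
python3 t.py
```

```text
[0.53022591 0.09472174 0.18383604]
side tray [0.5353 0.1865] 385
top tray [0.531 0.192] 0
mat top (.5288,.1916) side (.5339,.1913)
```

View pics/n5.png

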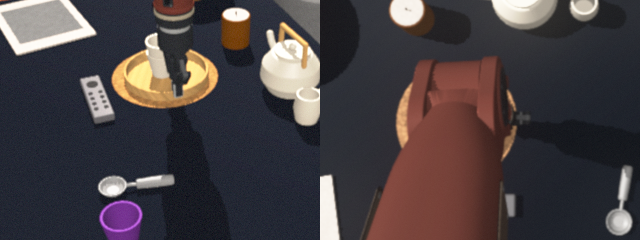

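The tray is centred on the mat to within about 5 mm (side pane (165,75)). I'll release and lift away.

play_rows:
  steps:
    - [[0,0,0,0,0,0],[0,0,0,0,0,0],[0,0,0,0,0,0],[0,0,0,0,0,0],[0,0,-0.2,0,0,0],[0,0,-0.5,0,0,0],[0,0,-1,0,0,0],[0,0,-1,0,0,0],[0,0,-1,0,0,0],[0,-0.8,-0.8,0,0,0],[0,-1,0,0,0,0],[0,-1,0,0,0,0],[0,-1,0,0,0,0],[0,-1,0,0,0,0],[0,-1,0,0,0,0],[0,-1,0,0,0,0],[0,0,0,0,0,0],[0,0,0,0,0,0]]
  jaw: 0

```text
time: 22.52
eef_pos: [0.5306, -0.1091, 0.3193]
orientation: [-0.0, 1.0, 0.0, 0.0]
ft_force: [-0.3, 0.3, 0.5]
finger_gap: 0.503
finger_force: 0.0
```

```bash
sed -i 's/n5/n6/' t.py; python3 t.py
```

```text
[ 0.53064339 -0.10865871  0.31901648]
side tray [0.5359 0.1872] 316
top tray [0.5324 0.1898] 713
mat top (.5288,.1916) side (.5339,.1913)
```

View pics/n6.png

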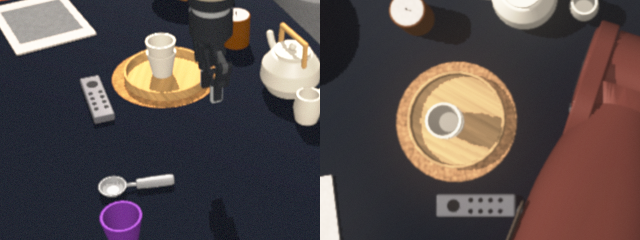

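The tray lies within the mat (top pane (457,121)), the cups are nested and upright, and the arm is clear of everything. I'm handing the job in.

```bash
python3 -c "
from cell import env
print(env.sign_off())"
```

```text
the job is handed in; nothing more can be done
None
```

The loose cup is nested in the tray cup, and the loaded tray was slid onto the cork mat, about 4 mm off its centre; I handed the job in at about 22.6 s, with no verdict shown.

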